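# Unlock the tasting stand

## Robot

A 7-joint arm with a two-finger parallel gripper is mounted at the origin on the work surface. World frame = base frame: x ahead of the robot, y to its left, z up, the work surface at z = 0. Lengths are in mm, angles in rad, forces in N, time in s.
With the tool pointing down it reaches from about 425 to 875 mm from the base axis. Payload 4.7 kg.
Tool frame: the origin (TCP) lies at the very end of the fingers, on their centre line; the grasp point (between the pads) lies 19 mm behind it; z points along the fingers, y is the line along which they close (so a half turn about z gives the same grasp; the last joint's range is limited). The gripper opens to 85 mm and grips with 20 to 120 N. Pads are 22 mm wide; open, the fingers measure 114 mm over their backs; the gripper's body (76 mm by 85 mm) begins 54 mm behind the grasp point. The pads swing forward as they close: fully open they stand 13 mm farther back than shut.
Start: joints at [1.347, 0.321, -0.07, 1.45, 0.023, 1.371, -0.057], TCP at [153.096, -631.733, 231.349] pointing down, gripper open.
Joint ranges: [-2.86, 2.86], [-0.3, 2.09], [-1.38, 1.24], [0.06, 2.45], [-1.56, 4.7], [0.09, 2.05], [-2.69, 2.69]. Speed limits (rad/s): [2.57, 2.57, 3.14, 3.14, 3.14, 3.14, 3.14].

## Interface

Orientations are given as a unit quaternion [x, y, z, w].
In Python, from station import state, vision, bot gives the robot as it stands.
- The arm moves only by the shell command python3 -m pendant 'ROWS' [FORCE]. ROWS is JSON, a list of rows, each a list of 3 entries, a list of its own where there are three numbers: the shift along the tool's x, y, z in units of 30 mm (1.0 is 30 mm), then the turn, a rotation vector about the tool's x, y, z in units of 6 degrees (1.0 is 6 degrees), then the closure, from 0 (fully open) to 1 (shut). A call has 1 to 12 rows; each row shifts and turns the commanded pose from where the row before left it, along the tool's axes as they then stand; what a row does not reach is not made up. A row lasts 1/8 s, in which the tool goes at most 62.5 mm and 10.7 degrees, less where a joint would pass 70% of its speed; a pose out of reach is approached as far as the arm can. A call is refused whole if a number of a shift passes 1 or a number of a turn 1, either way. A call with a gripper value outside its range is refused whole. The fingers move at their own pace and stop on an object; FORCE is the grip in N (left out, the last holds). Time passes only in rows, so rows that do not move let the fingers close. It gives the time, the measured TCP pose, the force, the opening and the grip force at its end, in the units of the state.
- state(): the state, without advancing time (a new reading comes with each control period).
- vision.grab_frame(name): name is "scene" or "side" or "wrist"; returns a dict with "frame" (480x640x3 uint8, blue, green, red), "fx", "fy", "cx", "cy" (pixels), "rvec" (rotation vector, rad) and "tvec" (3), from world to camera coordinates, as OpenCV has them; the wrist camera has in their place "hand_eye" (4x4, takes a point from camera to tool coordinates, whose origin is the TCP and whose axes are the flange's). Camera axes: x right, y down, z forward; pixel columns grow to the right and rows downward; lengths in mm; the calibration is good to about 2 mm. A picture is of the moment at which its call begins: read the wrist's pose just before it. There is no depth.
- bot.job_done(): hands the job in; it is judged then, once.
The state is a dict: "time": time; "joint_pos": joint angles; "qd": joint speeds; "joint_efforts": joint torques, N m; "position": TCP position; "tool_rot": TCP orientation; "wrist_force": force on the tool from outside, world axes, zero at the start; "wrist_torque": the same for the moment, N m; "width": opening from 0.0 (shut) to 1.0 (fully open); "grip_force": force on a finger pad.
Only numpy, scipy, OpenCV 4.12 (cv2) and the standard library are available. Lean on these libraries where they do the work, as an engineer would, in place of code of your own. Each camera call takes 0.05 s, during which the arm holds its last target. There are 200 camera calls.

## Task

Free the revolving tasting stand for the day: draw its lock pin (the one with the tall slim grip) up out of its bore and park it in the open notch at the middle of the lock bracket, hanging upright by its flange with its shank down in the notch, and let go of it. Leave the hexagon-headed bolt seated in its own bore.

Things in the scene. Friction and masses are not known exactly. Their poses are not given: they have to be found in the camera images.
- stand: Fixed stand on a shop counter: dark steel lock bracket, 60 (x) by 220 (y) by 50 mm high, and behind it (+x) a round wooden tray 260 mm wide with small jars on it (tops below 95 mm). Origin: on the counter under the bracket's centre, z up. Bores 16 mm wide at x = 0, y = +75 and -75 mm, open at the top, hold the lock pin and the bolt, either way round. Position and yaw vary.
- notch (a point): Parking notch in the bracket's middle: a slot 28 mm wide in y through the bracket's full height, open at the top and at the front (-x), from x = -30 (front face) to x = +12 mm (back wall) in the stand's frame. This point: x = -10, y = 0, at the level of the bracket's top face, 50 mm above the counter; axes as the stand's.
- lock_pin: Loose steel pin, 96 mm long, 0.2 kg, upright in a bore, slides out freely. Origin: centre of the lower tip; z up its axis. Shank 12 mm thick from 0 to 40 mm, flange 50 mm wide from 40 to 46, plain round grip 24 mm thick from 46 to 96. The flange lies on the bracket's top, so the tip is 10 mm above the counter, in the bore and when parked in the notch alike.
- bolt: Loose-fitting steel bolt in the other bore: shank and flange as the pin's, but on the flange a low hexagon head 34 mm across and 20 mm high (top 76 mm above the counter). Origin: centre of the shank's lower tip, z up. It stays where it is.
Things that resemble listed ones, but are neither listed nor needed, are in the scene too. Leave any blue or purple look-alike of the bolt alone. Leave any purple look-alike of the lock_pin alone.

How it is judged:
By the outcome, as a careful person would: the job done as asked, in the order asked, and still so for the second after the job is handed in, with the robot touching nothing.
It also fails if it takes over 32 s, if anything falls off the work surface, if the arm or the gripper's body presses on something with over 40 N, if the wrist force passes 120 N, or if a joint passes its speed limit or range.

## Working session

There is one attempt and no reset: what is moved stays moved. The work goes in short steps, Python scripts to look and compute and a shell command to move; the robot and the scene stay as the last step left them, time stands still between calls to the robot, and variables do not carry over. Pictures are saved under pics/ and viewed, at most 10 in all, crops included, and the job is handed in when it is done.

```bash
mkdir -p pics
cat > h.py <<'E'
import numpy as np, cv2, pickle
from scipy.spatial.transform import Rotation as R
from station import state, vision, bot
def grab(n,f):
    s=state(); d=vision.grab_frame(n); d['s']=s; cv2.imwrite(f'pics/{f}.png',d['frame']); pickle.dump(d,open(f'pics/{f}.pkl','wb')); return d
def load(f): return pickle.load(open(f'pics/{f}.pkl','rb'))
def cam(d):
    if 'hand_eye' in d:
        T=np.eye(4);T[:3,:3]=R.from_quat(d['s']['tool_rot']).as_matrix();T[:3,3]=d['s']['position']
        T=T@np.array(d['hand_eye']); return T[:3,:3],T[:3,3]
    r=cv2.Rodrigues(np.array(d['rvec'],float))[0].T
    return r,-r@np.array(d['tvec'],float).ravel()
def px(d,u,v,z):
    r,c=cam(d); w=r@np.array([(u-d['cx'])/d['fx'],(v-d['cy'])/d['fy'],1]); return c+w*(z-c[2])/w[2]
def proj(d,p):
    r,c=cam(d); q=r.T@(np.array(p)-c); return np.array([q[0]/q[2]*d['fx']+d['cx'],q[1]/q[2]*d['fy']+d['cy']])
def tool(p):
    s=state(); return R.from_quat(s['tool_rot']).inv().apply(np.array(p)-s['position'])/30
E
python3 -c "
from h import *
print(state())
a=grab('scene','a');b=grab('side','b')"
```

```text
{'time': 0.0, 'joint_pos': array([ 1.34707013,  0.32182937, -0.07008818,  1.45170451,  0.02255982,
        1.37080583, -0.05689404]), 'qd': array([ 3.98340151e-04,  4.57950663e-04,  1.30545373e-04, -1.10498226e-03,
        8.26285014e-05,  2.75299520e-03,  4.51312958e-04]), 'joint_efforts': array([ 1.05575746e-04, -4.93585575e+01, -3.82046811e-01, -3.14334297e+01,
        1.29701893e-02,  1.13314958e-02, -6.95493029e-06]), 'position': array([ 152.97028736, -631.17170324,  230.20456863]), 'tool_rot': array([ 9.92935764e-01,  1.18649094e-01, -1.46075277e-04, -9.69356744e-04]), 'wrist_force': array([-0.49452822, -0.11877917,  0.81516836]), 'wrist_torque': array([ 0.03523826, -0.01494376,  0.03436891]), 'grip_force': 0.0, 'width': 0.9982133289550796}
```

View pics/a.png

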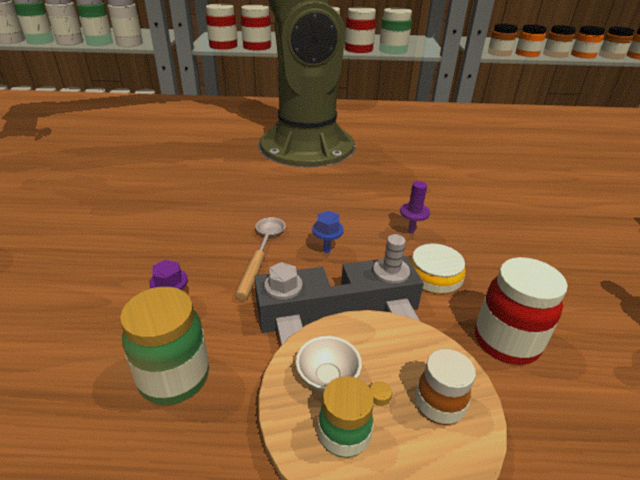

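View pics/b.png

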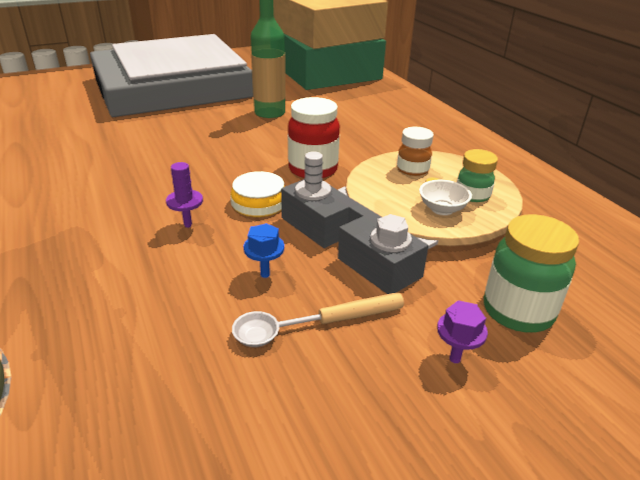

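The scene image shows the bracket with a steel tall-grip pin at (395,255) and a hex bolt at (283,280). Possible mix-ups for the pin are the purple pin at (416,205), the steel hex bolt (283,280), the blue bolt (328,230) and the purple bolt (168,280). By the description I choose the steel pin in the bracket at (395,255), and check it in a close crop.

```bash
python3 -c "
from h import *
a=load('a')['frame'][225:335,250:430]; b=load('b')['frame'][145:290,275:430]
a=cv2.resize(a,(720,440),interpolation=3)[:, :]
cv2.imwrite('pics/c.png',a)
d=load('a')
p=px(d,394,242,106)
print('grip top',px(d,396,241,106),'flange',px(d,392,269,56),'bolt top',px(d,283,270,76),'flange',px(d,284,286,56))
print(cam(d)[1])
"
```

```text
grip top [516.31347238 139.75323224 106.        ] flange [513.17322946 141.19373044  56.        ] bolt top [547.67386622  -4.72709094  76.        ] flange [556.04197473  -3.05270416  56.        ]
[983.97703081  41.11268622 449.23431239]
```

View pics/c.png

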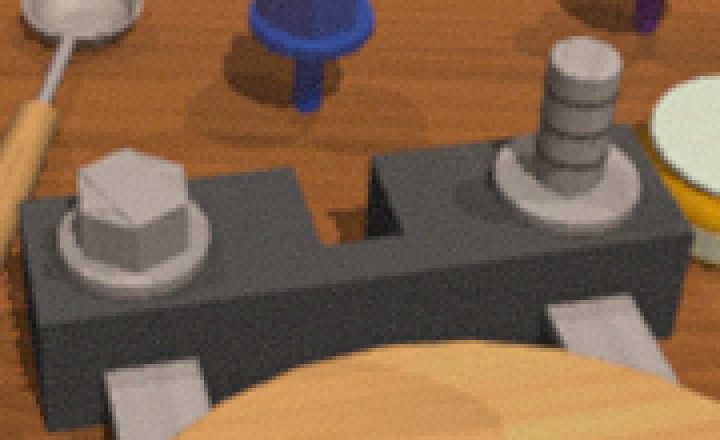

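The crop confirms it: a steel pin with a tall round grip, grip top at (396.5,240) and flange at (392,271). The steel hex bolt sits in the other bore with its flange at (283.5,285), and the notch between them opens towards the robot. The pin is at about (515,140), the bolt at (553,-3), and the stand's yaw is about 0.26.

```bash
python3 -m pendant '[[[1,-1,0],[0,0,0],0.2],[[1,-1,0],[0,0,0],0.3],[[1,-1,0],[0,0,0],0.3],[[1,-1,0],[0,0,0],0.3],[[1,-1,0],[0,0,0],0.3],[[1,-1,0],[0,0,0],0.3],[[1,-1,0],[0,0,0],0.3],[[1,-1,0],[0,0,0],0.3],[[1,-1,0],[0,0,0],0.3],[[1,-1,0],[0,0,0],0.3],[[1,-1,0],[0,0,0],0.3],[[1,-1,0],[0,0,0],0.3]]' 60
python3 -c "
from h import *
print(tool([515,140,200]),state()['width'])
d=load('a')
print('yellow jar',px(d,438,258,35),'red jar lid',px(d,530,280,105),'base',px(d,514,350,0))"
```

```text
time: 1.6
position: [418.5, -195.7, 231.1]
tool_rot: [0.993, 0.119, -0.0, 0.0]
wrist_force: [-0.2, -1.4, -0.6]
width: 0.696
grip_force: 0.0
[  5.76256469 -10.11912651   1.03245165] 0.6959264359953162
yellow jar [458.36820126 217.98393766  35.        ] red jar lid [581.99876515 288.28168373 105.        ] base [597.74310443 294.48905329   0.        ]
```

```bash
python3 -m pendant '[[[0.8,-1,0],[0,0,0],0.3],[[0.8,-1,0],[0,0,0],0.3],[[0.8,-1,0],[0,0,0],0.3],[[0.8,-1,0],[0,0,0],0.3],[[0.7,-1,0],[0,0,0],0.3],[[0.7,-1,0],[0,0,0],0.3],[[0.4,-1,0],[0,0,0],0.3],[[0,0,0],[0,0,0],0.3],[[0,0,0],[0,0,0],0.3]]'
python3 -c "
from h import *
d=grab('wrist','w1')
for p in ([515,140,106],[513,141,56],[556,-3,56]): print(proj(d,p))
print(tool([515,140,200]),cam(d)[1]-d['s']['position'])"
```

```text
time: 2.72
position: [514.2, 41.6, 230.9]
tool_rot: [0.993, 0.118, -0.0, 0.0]
wrist_force: [-1.2, -0.0, 0.5]
width: 0.699
grip_force: 0.0
[184.87209949 200.74933482]
[203.52612737 190.93738374]
[383.9190817  181.33567308]
[ 0.79783561 -3.20090515  1.02908959] [ 75.11966454  18.19729655 142.08133323]
```

View pics/w1.png

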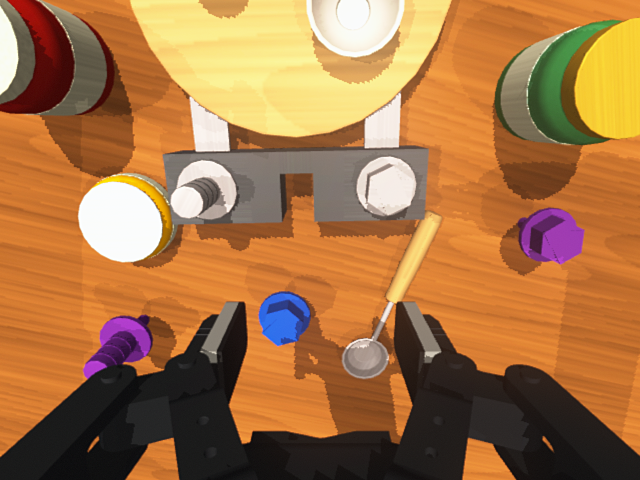

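The wrist view shows the pin's top at (186,201) and its flange at (204,190). The bolt is at (386,186) and the notch gap at (297,198), so all of it agrees with the first estimate.

```bash
python3 -c "
from h import *
d=load('w1')
f=px(d,204.5,189,56);t=px(d,186,201,106);b=px(d,386,186.5,56)
print(f,t,b)
f[:2]=(f[:2]*1+t[:2])/2; v=(f-b)[:2]; L=np.hypot(*v); y=v/L; x=np.array([y[1],-y[0]])
c=(f+b)[:2]/2; yaw=np.arctan2(x[1],x[0]); n=c-10*x
q=R.from_quat(state()['tool_rot']).as_matrix()
print(L,yaw,np.arctan2(q[1,0],q[0,0]),'c',c,'notch',n)
for yy,z in((14,50),(-14,50)): print(proj(d,[*(c-30*x+yy*y),z]),proj(d,[*(c+12*x+yy*y),z]))
print(tool([*f[:2],64]))"
```

```text
[514.80259351 140.44789929  56.        ] [515.00793744 139.20050075 106.        ] [552.29015311  -5.89931426  56.        ]
150.44258851532086 0.2511307148389291 0.23627074367960388 c [533.59770929  66.96244288] notch [523.9113887   64.47744924]
[281.06506067 221.19814072] [278.81332821 172.55750541]
[313.2101486  220.75182829] [312.23142878 172.080972  ]
[ 0.79740563 -3.19869301  5.56242725]
```

```bash
python3 -m pendant '[[[0.2,-0.8,0],[0,0,0],0.3],[[0.2,-0.8,0],[0,0,0],0.3],[[0.2,-0.8,0.5],[0,0,0],0.3],[[0.2,-0.8,0.5],[0,0,0],0.3],[[0,0,0.8],[0,0,0],0.3],[[0,0,0.9],[0,0,0],0.3],[[0,0,0.9],[0,0,0],0.3],[[0,0,0.8],[0,0,0],0.3],[[0,0,0.6],[0,0,0],0.3],[[0,0,0.4],[0,0,0],0.3],[[0,0,0.1],[0,0,0],0.3],[[0,0,0],[0,0,0],0.3]]'
python3 -c "
from h import *
d=grab('side','s1');print(tool([514.9,139.8,64])*30)
cv2.imwrite('pics/s1c.png',cv2.resize(d['frame'][60:280,220:480],None,fx=2.5,fy=2.5))"
```

```text
time: 4.28
position: [515.5, 141.4, 66.7]
tool_rot: [0.993, 0.119, 0.0, 0.0]
wrist_force: [0.2, 0.0, -0.3]
width: 0.699
grip_force: 0.0
[-1.2043384   1.45269383  2.92475677]
```

View pics/s1c.png

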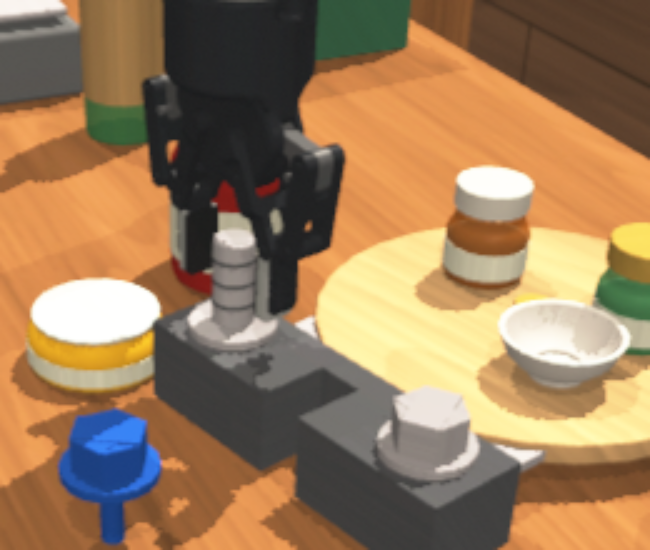

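The fingers straddle the pin's grip, which is at (235,275) in the crop. I'll close and then lift.

```bash
python3 -m pendant '[[[-0.04,0.05,0],[0,0,0],0.5],[[0,0,0],[0,0,0],0.9],[[0,0,0],[0,0,0],1],[[0,0,0],[0,0,0],1],[[0,0,0],[0,0,0],1],[[0,0,0],[0,0,0],1]]' 60
python3 -m pendant '[[[0,0,-0.1],[0,0,0],1],[[0,0,-0.3],[0,0,0],1],[[0,0,-0.5],[0,0,0],1],[[0,0,-0.5],[0,0,0],1],[[0,0,-0.5],[0,0,0],1],[[0,0,-0.2],[0,0,0],1],[[0,0,0],[0,0,0],1],[[0,0,0],[0,0,0],1]]'
python3 -c "
from h import *
d=grab('side','s2');e=grab('wrist','w2');print(tool([523.9,64.5,64]))
a=cv2.resize(d['frame'][60:280,240:440],(400,440));b=cv2.resize(e['frame'],(400,300))
o=np.zeros((440,800,3),np.uint8);o[:,:400]=a;o[:300,400:]=b
cv2.imwrite('pics/s2c.png',o)"
```

```text
time: 5.08
position: [514.7, 139.7, 66.8]
tool_rot: [0.993, 0.119, 0.0, 0.0]
wrist_force: [-1.3, 0.5, 5.6]
width: 0.268
grip_force: 58.7
time: 6.08
position: [513.9, 139.4, 128.8]
tool_rot: [0.993, 0.119, -0.001, 0.0]
wrist_force: [-0.4, 0.1, -1.5]
width: 0.269
grip_force: 58.8
[-0.26278473  2.50671964  2.15549015]
```

View pics/s2c.png

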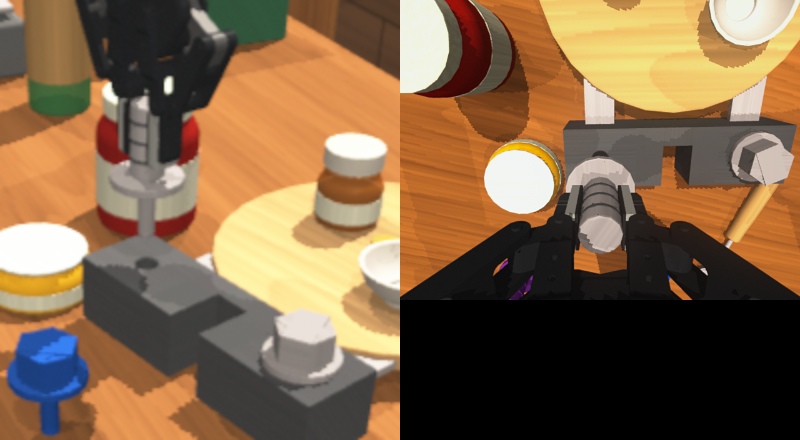

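The pin is lifted clear and upright, and its empty bore shows at (148,264) in the left crop. Next is the traverse to the notch.

```bash
python3 -m pendant '[[[-0.06,0.3,0],[0,0,0],1],[[-0.05,0.5,0],[0,0,0],1],[[-0.05,0.6,0],[0,0,0],1],[[-0.05,0.6,0],[0,0,0],1],[[-0.05,0.4,0],[0,0,0],1],[[0,0.1,0],[0,0,0],1],[[0,0,0],[0,0,0],1],[[0,0,0],[0,0,0],1]]'
python3 -c "
from h import *
d=grab('wrist','w3');print(tool([523.9,64.5,66.8]))
e=grab('side','s3')
a=cv2.resize(e['frame'][80:280,260:460],(400,400));b=cv2.resize(d['frame'],(400,300))
o=np.zeros((400,800,3),np.uint8);o[:,:400]=a;o[:300,400:]=b
cv2.imwrite('pics/s3c.png',o)"
```

```text
time: 7.18
position: [524.3, 65.8, 129.3]
tool_rot: [0.993, 0.119, 0.0, -0.0]
wrist_force: [0.3, -0.4, -1.2]
width: 0.264
grip_force: 58.8
[-0.02387626  0.03665459  2.08457116]
```

View pics/s3c.png

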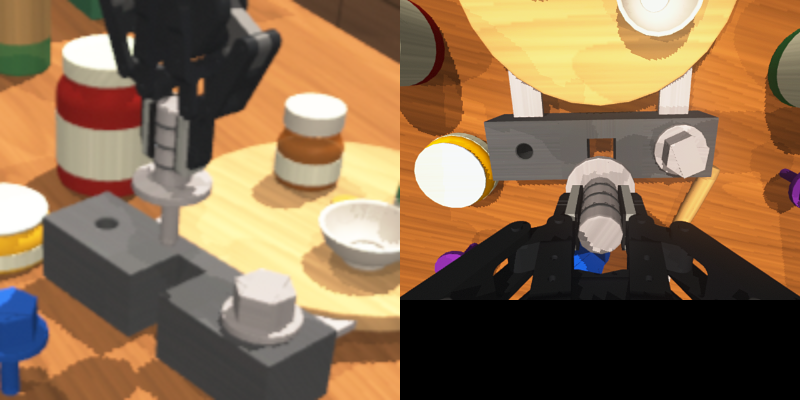

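The shank is over the notch: the pin's flange is at (172,185) on the left, and the notch is centred in line with the grip on the right. Lowering now.

```bash
python3 -m pendant '[[[-0.02,0.03,0.2],[0,0,0],1],[[0,0,0.4],[0,0,0],1],[[0,0,0.4],[0,0,0],1],[[0,0,0.4],[0,0,0],1],[[0,0,0.3],[0,0,0],1],[[0,0,0.2],[0,0,0],1],[[0,0,0.1],[0,0,0],1],[[0,0,0.06],[0,0,0],1],[[0,0,0],[0,0,0],1],[[0,0,0],[0,0,0],1]]'
```

```text
time: 8.52
position: [524.3, 63.8, 67.8]
tool_rot: [0.993, 0.119, 0.0, 0.0]
wrist_force: [-0.4, 0.4, -2.6]
width: 0.263
grip_force: 58.8
```

```bash
python3 -m pendant '[[[0,0,0.03],[0,0,0],1],[[0,0,0],[0,0,0],1],[[0,0,0],[0,0,0],1]]'
```

```text
time: 8.9
position: [524.3, 63.8, 66.9]
tool_rot: [0.993, 0.119, 0.0, 0.0]
wrist_force: [0.3, -0.3, 0.9]
width: 0.267
grip_force: 59.0
```

```bash
python3 -m pendant '[[[0,0,0],[0,0,0],0.7],[[0,0,0],[0,0,0],0.6],[[0,0,0],[0,0,0],0.45],[[0,0,0],[0,0,0],0.4],[[0,0,0],[0,0,0],0.4],[[0,0,-0.3],[0,0,0],0.4],[[0,0,-0.7],[0,0,0],0.4],[[0,0,-1],[0,0,0],0.4],[[0,0,-1],[0,0,0],0.4],[[0,0,-1],[0,0,0],0.4],[[0,0,0],[0,0,0],0.4],[[0,0,0],[0,0,0],0.4]]'
python3 -c "
from h import *
d=grab('wrist','w4');e=grab('side','s4')
a=cv2.resize(e['frame'][110:310,260:460],(400,400));b=cv2.resize(d['frame'],(400,300))
o=np.zeros((400,800,3),np.uint8);o[:,:400]=a;o[:300,400:]=b
cv2.imwrite('pics/s4c.png',o)"
```

```text
time: 10.4
position: [523.8, 63.7, 186.4]
tool_rot: [0.993, 0.119, -0.0, 0.0]
wrist_force: [-0.1, -0.2, -0.2]
width: 0.601
grip_force: 0.0
```

View pics/s4c.png

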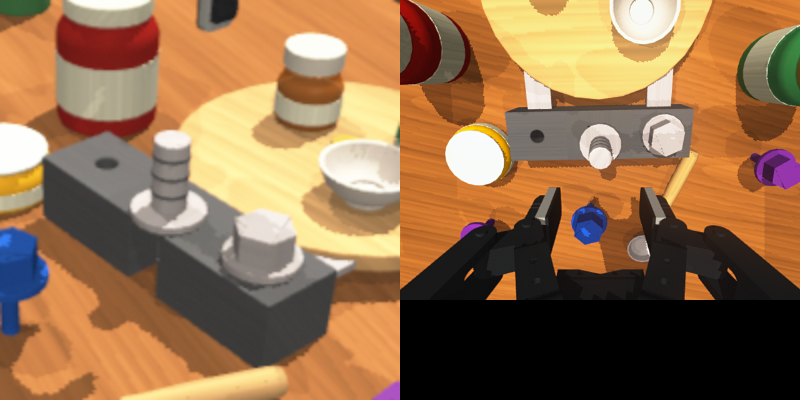

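The pin hangs upright in the notch with its flange flat on the bracket, at (170,210) on the left. The bolt is still seated at (262,250), and the gripper is clear.

```bash
python3 -c "
from station import bot
print(bot.job_done())"
```

```text
the job is handed in; nothing more can be done
None
```

The lock pin is out of its bore and parked upright in the bracket's middle notch with its flange on the bracket, the hexagon-headed bolt is still seated, the gripper is clear, and the job was handed in at about 10.5 s.

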